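Load a bottle into the guarded lift station

ROBOT

A 6-joint arm with a two-finger parallel gripper is mounted at the origin on a cart in front of the work surface, level with it; the furniture and walls round the work are solid. World frame = base frame: x ahead of the robot, y to its left, z up, the work surface at z = 0. Lengths are in mm, angles in rad, forces in N, time in s.
With the tool pointing down it reaches from about 400 to 925 mm from the base axis. Payload 12.5 kg.
Tool frame: the origin (TCP) lies where the fingers leave the gripper's body, on its centre line; the fingertips stand 78 mm ahead of it and the grasp point (between the pads) lies 59 mm ahead of it (env.nose_length is the distance from the TCP to the fingertips, in mm); z points along the fingers, y is the line along which they close (so a half turn about z gives the same grasp; the last joint's range is limited). The gripper opens to 95 mm and grips with 3 to 60 N. Pads are 20 mm wide; open, the fingers measure 119 mm over their backs; the gripper's body (75 mm by 180 mm) begins 59 mm behind the grasp point.
Start: joints at [-1.356, 0.491, 1.559, -0, 1.092, -0.106], TCP at [197.1, -593.118, 292.261] pointing down, gripper open.
Joint ranges: [-3.1, 3.1], [-0.84, 2.19], [0.05, 2.79], [-1.13, 4.28], [0.06, 2.93], [-2.69, 2.69]. Speed limits (rad/s): [2.22, 2.22, 2.79, 3.14, 3.14, 3.14].

INTERFACE

Orientations are given as [roll, pitch, yaw] about the fixed x, y, z axes, in that order (R = Rz(yaw) Ry(pitch) Rx(roll)).
In Python, from cell import env gives the robot as it stands. The module is installed in compiled form; this text tells all that it offers.
- The arm moves only by the tool send_rows, never from a script. Its argument "series" is text: rows parted by semicolons, each of 6 numbers parted by spaces: the shift along the tool's x, y, z as a fraction of full scale, then the turn, a rotation vector about the tool's x, y, z as a fraction of full scale. A call has 1 to 5 rows; each row shifts and turns the commanded pose from where the row before left it, along the tool's axes as they then stand; what a row does not reach is not made up. Full scale, the value 1, is 60 mm for a shift and 10 degrees for a turn. A row lasts 1/8 s, in which the tool goes at most 62.5 mm and 10.7 degrees, less where a joint would pass 70% of its speed; a pose out of reach is approached as far as the arm can. A call with a number of a shift or a turn outside -1 to 1 is refused whole. A call with a gripper value outside its range is refused whole. "fingers" is the opening, from 0 (shut) to 1 (fully open), set as the call begins (left out, the last holds). The fingers move at their own pace and stop on an object; the grip force is fixed at half the most. Time passes only in rows, so rows that do not move let the fingers close. It gives the time, the measured TCP pose, the force, the opening and the grip force at its end, in the units of the state.
- env.state(): the state, without advancing time (a new reading comes with each control period).
- env.read_camera(name): name is "side" or "top" or "wrist"; returns a dict with "color" (384x512x3 uint8, red, green, blue), "z_map" (384x512 float32, mm along the optical axis (not along the pixel's ray), 0 where there is no reading), "fovy" (degrees; the focal length in pixels is half the picture's height over the tangent of half this angle, whatever the lens; pixels are square), "cx", "cy" (the principal point, pixels), "R" (3x3) and "t" (3): a world point X has camera coordinates R X + t. Camera axes: x right, y down, z forward; pixel columns grow to the right and rows downward; lengths in mm; the calibration is good to about 2 mm. A picture is of the moment at which its call begins.
- env.job_done(): hands the job in; it is judged then, once.
The state is a dict: "t": time; "joints": joint angles; "qvel": joint speeds; "tau": joint torques, N m; "eef_pos": TCP position; "tcp_rot": TCP orientation; "ft_force": force on the tool from outside, world axes, zero at the start; "moment": the same for the moment, N m; "opening": opening from 0.0 (shut) to 1.0 (fully open); "grip_force": force on a finger pad.
Only numpy, scipy, OpenCV 4.12 (cv2) and the standard library are available. Lean on these libraries where they do the work, as an engineer would, in place of code of your own. Each camera call takes 0.05 s, during which the arm holds its last target. There are 200 camera calls.

TASK

Swing the yellow-framed clear guard of the lift station up and over past upright, so that it stays open on its own. Then stand the small glass bottle with the blue cap, which stands to one side of the station near the front of the worktop, upright on the round sprung platform and press it down until the catch locks the platform in its low position. Leave the guard open and the bottle standing there, and do not disturb the carton or the flat black box.

Things in the scene. Friction and masses are not known exactly. Their poses are not given: they have to be found in the camera images.
- station: White/grey station fixed to the worktop, base 180 x 170 mm. Origin: centre of its underside. x to its back (hinge side), y to the side with the catch (red tab), z up. White walls 60 mm high, 160 x 158 mm outside, round a well with the platform centred in it. Rest posts at x -40, y +/-72, up to z 96; hinge brackets at x 78, y +/-73, up to z 110 mm.
- guard (a joint): Hinge angle of the guard, rad. 0: closed, level over the well. Grows as its front swings up and back; 1.57 is upright, its balance point; stopped at 1.95, leaning back, held there by its own weight. Let go short of upright it falls shut. Almost no friction; mass 0.2 kg, about 1 N at the bar.
- guard_hinge (a point): Middle of the guard's hinge line, which runs along the station's y at x = +80, z = 100 mm of the station.
- guard_bar (a point): Middle of the guard's black round handle bar, 12 mm thick, 118 mm free length, parallel to the hinge and 190 mm from it in the guard's plane. Closed: at x -110, z 100 mm of the station, in front of the walls (which reach x -80, z 60). The clear panel (136 mm wide with its yellow frame) ends 65 mm behind the bar's axis; the space between is open.
- bottle: 250 ml glass bottle with clear pale liquid and a blue screw cap, about 0.25 kg, 69 mm diameter, 139 mm tall, standing upright. Origin: centre of its underside; z up along its axis. Cap 53 mm in diameter, from 116 to 139 mm above the origin, flat on top; the rounded shoulder lies below it.
- lift_top (a point): Centre of the top face of the round platform (104 mm disc with a black rubber pad), where the bottle's underside goes. A blue rim 4 mm high, 86 mm inside diameter, runs round it. It moves with the platform: 55 mm above the worktop when up, about 37 mm when caught.
- lift (a joint): How far the platform has sunk, m: 0 up, stop at 0.024. Its spring takes 9 N to start (the bottle alone does not sink it), 16 N at the stop. Pressed 0.019 or more, the catch snaps over the platform's tongue and holds it at about 0.018; let go earlier, it comes up again.
- catch (a joint): Catch slide, m: 0 at rest; pushed aside up to about 0.006 while the tongue passes, and back near 0 once the platform is past it.
- carton: White upright folding carton, 32 x 46 x 62 mm, loose bystander. Origin: centre of its underside. It and the bottle stand on opposite sides of the station, either way round.
- kitbox: Flat black box, 79 x 128 x 9 mm, loose bystander on the right, farther back. Origin: centre of its underside.

How it is judged (in metres and radians):
On the way, in this order (a step that is already met when the one before it is completed fails the run):
1. the guard is swung past upright and leans open (value of joint guard above 1.7 rad), for 0.2 s.
2. the bottle stands upright on the platform (horizontal distance between bottle and lift_top below 0.014 m and z of bottle in the frame of lift_top between -0.004 and 0.006 m and angle between bottle's own z axis and vertical below 0.12 rad), for 0.2 s.
3. the platform is pressed down past its catch (all of step 2 and value of joint lift above 0.0165 m), for 0.2 s.
At the end, for the whole second after the job is handed in: The guard rests open on its own (joint guard over 1.80 rad, still); the bottle stands at rest on the platform, upright within 0.12 rad, its axis within 14 mm of the platform's centre and its underside on the platform (within -4 to +6 mm); the platform is caught low (joint lift over 0.0155 m) (all of step 2 and value of joint lift above 0.0155 m and value of joint guard above 1.8 rad and velocity of joint guard below 0.1 rad/s and linear speed of bottle below 0.02 m/s); the robot touches nothing.
It fails at once if the bottle is tipped over (angle between bottle's own z axis and vertical above 0.7 rad).
It fails at once if the carton is displaced by more than 30 mm (distance of carton from where it was at the start of the episode above 0.03 m).
It fails at once if the flat black box is displaced by more than 30 mm (distance of kitbox from where it was at the start of the episode above 0.03 m).
It also fails if it takes over 64 s, if anything falls off the work surface, if the arm or the gripper's body presses on something with over 40 N, if the wrist force passes 120 N, or if a joint passes its speed limit or range.

## Working session

There is one attempt and no reset: what is moved stays moved. The work goes in short steps, Python scripts to look and compute and a tool call to move; the robot and the scene stay as the last step left them, time stands still between calls to the robot, and variables do not carry over. Pictures are saved under pics/ and viewed, at most 10 in all, crops included, and the job is handed in when it is done.

Besides the shell and the picture viewer there is one more tool, called as name(argument=value, ...), one argument or row to a line, values as JSON. send_rows: Moves the arm, as the interface text tells. Shift numbers are shares of 60 mm and turn numbers shares of 10 degrees, none past 1 either way. Its arguments: {"type":"object","properties":{"series":{"type":"string"},"fingers":{"type":"number"}},"required":["series"]}

```bash
mkdir -p pics; cat > h.py <<'E'
from cell import env
import numpy as np, cv2
from scipy.spatial.transform import Rotation as Rn
def snap(n,f):
    c=env.read_camera(n); cv2.imwrite('pics/'+f,cv2.resize(c['color'][:,:,::-1],(800,600),interpolation=cv2.INTER_AREA if 0 else cv2.INTER_CUBIC)); np.savez('pics/'+f[:-4],**c); return c
def world(c,u,v,z=None):
    f=192/np.tan(np.radians(float(c['fovy']))/2)
    R=c['R'];t=c['t']
    ray=np.array([(u-c['cx'])/f,(v-c['cy'])/f,1.])
    if z is None: return R.T@(ray*c['z_map'][int(round(v)),int(round(u))]-t)
    o=-R.T@t; d=R.T@ray; return o+d*(z-o[2])/d[2]
E
python3 - <<'E'
from h import *
for n in('top','side'):
    c=snap(n,n+'0.png'); print(n,c['fovy'],c['cx'],c['cy'],-c['R'].T@c['t'],c['R'])
print(env.state())
E
```

```text
top 42.68488887688382 264.05530959868173 190.04148767240866 [ 271.18206296  -10.04853506 1772.3873725 ] [[-0.02401017 -0.99969999  0.00484249]
 [-0.98563783  0.02286195 -0.16731824]
 [ 0.16715733 -0.00879028 -0.98589105]]
side 54.9065263891474 257.9544520187482 197.56151685208317 [617.57199036 989.46635376 631.93863858] [[-9.99386694e-01  3.10710549e-02  1.61500839e-02]
 [ 7.36762703e-04  4.79753391e-01 -8.77403066e-01]
 [-3.50098963e-02 -8.76853051e-01 -4.79482048e-01]]
{'t': 0.1, 'joints': array([-1.35559177e+00,  4.91491969e-01,  1.55936698e+00, -9.98305488e-06,
        1.09170073e+00, -1.05626817e-01]), 'qvel': array([-0.00015978, -0.00179498, -0.00014533, -0.00038299,  0.00062853,
        0.00070656]), 'tau': array([ 4.45865429e-03, -6.13624048e+01, -2.58605647e+01,  6.94549992e-02,
        4.70354548e-02, -6.52829863e-05]), 'eef_pos': array([ 197.07336707, -592.97946274,  291.73210546]), 'tcp_rot': array([-3.14063008e+00, -9.31487941e-05,  3.20835932e-01]), 'ft_force': array([ 0.30153105, -0.0892741 ,  0.04587322]), 'moment': array([-0.04700794,  0.01261385,  0.02374627]), 'grip_force': 0.0, 'opening': 1.0016700622811845}
```

View pics/top0.png

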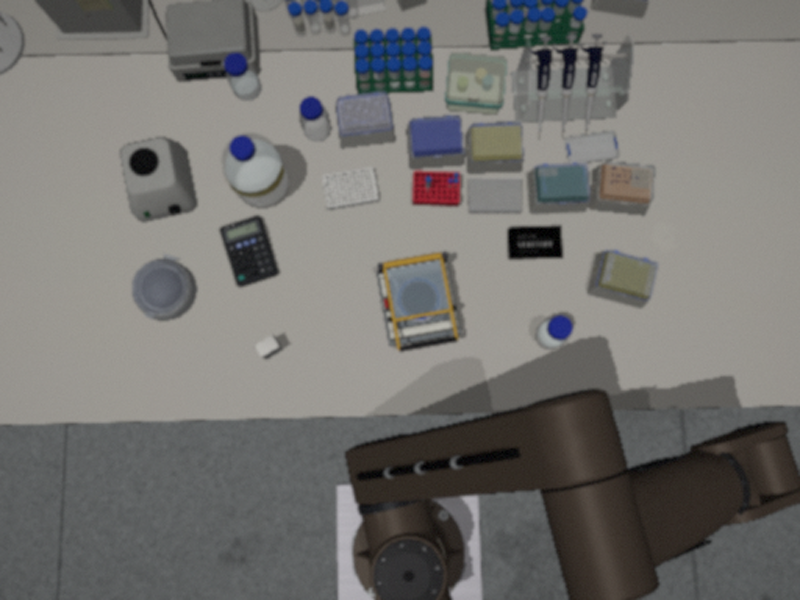

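View pics/side0.png

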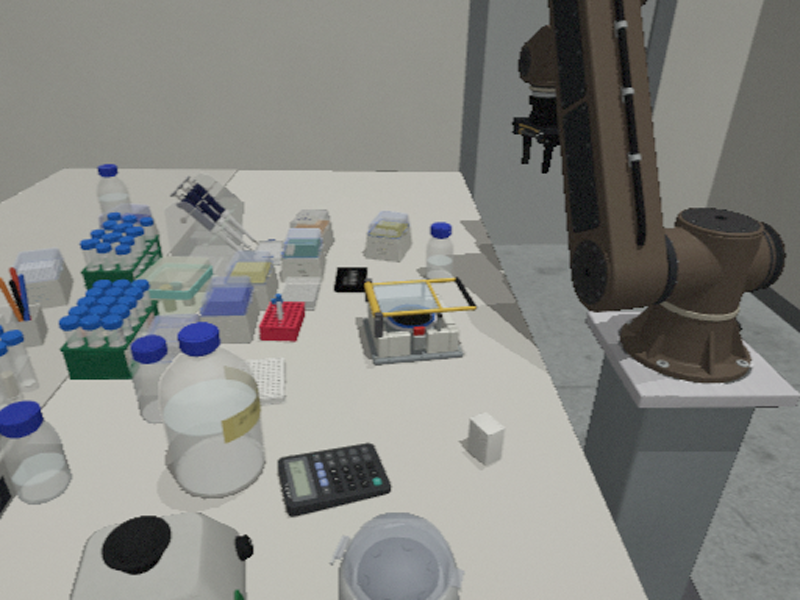

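The top view shows the station at about (420,300), with the bottle on its right at (556,328). The carton is at (267,346) and the black box at (535,242). I'll enlarge the station and bottle to read them more closely.

```bash
python3 - <<'E'
from h import *
c=np.load('pics/top0.npz'); im=c['color'][150:240,230:390,::-1]
cv2.imwrite('pics/crop.png',cv2.resize(im,None,fx=5,fy=5,interpolation=cv2.INTER_CUBIC))
E
```

```text
(no output)
```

View pics/crop.png

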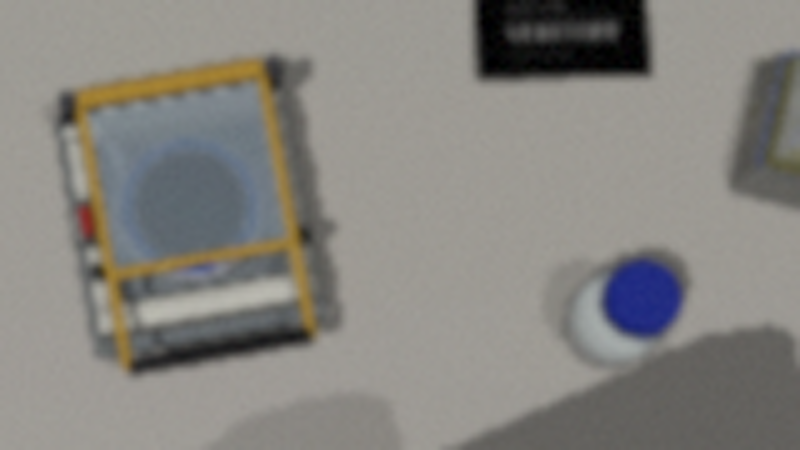

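```bash
python3 - <<'E'
from h import *
c=np.load('pics/top0.npz')
def p(u,v,z): return world(c,(u+.5)/5-.5+230,(v+.5)/5-.5+150,z)
a,b=p(132,367,100),p(315,335,100); h1,h2=p(76,98,105),p(274,66,105)
print('bar',a,b,(a+b)/2,np.linalg.norm(a-b)); print('hinge',h1,h2,(h1+h2)/2)
d=b-a; print('yaw y-axis', np.degrees(np.arctan2(-d[0],d[1]))-180, 'bar->hinge',np.linalg.norm((h1+h2-a-b)[:2]/2), np.degrees(np.arctan2((h1+h2-a-b)[1],(h1+h2-a-b)[0])))
print('cap',p(643,297,139)); print('disc',p(190,205,55), 'rim', p(192,205,58))
# cloud check of cap
z=c['z_map']; 
u=(643+.5)/5-.5+230;v=(297+.5)/5-.5+150
print('cap z',world(c,u,v),'bar z',world(c,(223.5)/5-.5+230,(351.5)/5-.5+150))
bl=(c['color'][:,:,2]>110)&(c['color'][:,:,0]<70); vv,uu=np.nonzero(bl[190:225,340:370]); 
print('capblob',uu.mean()+340,vv.mean()+190,u,v,len(uu))
# hood: points in area with height >20
s=np.load('pics/side0.npz')
for n,q in(('side',s),):
  hsv=q['color'].astype(int); m=(hsv[:,:,2]>90)&(hsv[:,:,0]<60); m[:130]=0;m[160:]=0;m[:,:270]=0;m[:,300:]=0
  vv,uu=np.nonzero(m); print(len(uu),np.median([world(q,x,y) for x,y in zip(uu,vv)],axis=0) if len(uu) else 0)
E
```

```text
bar [441.30774946   5.26588073 100.        ] [ 460.31995088 -120.39433955  100.        ] [450.81385017 -57.56422941 100.        ] 127.0903409552183
hinge [628.68550768  40.0498293  105.        ] [648.24418404 -97.90539724 105.        ] [638.46484586 -28.92778397 105.        ]
yaw y-axis -351.3964874797043 bar->hinge 189.82345005364115 8.676670317001555
cap [ 476.34670509 -338.63703354  139.        ]
disc [560.06550105 -37.87360493  55.        ] rim [559.52803867 -39.24001339  58.        ]
cap z [ 476.59974566 -339.04229937  136.98545567] bar z [450.19772181 -56.98196717 105.69821854]
capblob 358.30674846625766 209.04294478527606 358.2 209.0 163
98 [ 478.84632706 -317.06278959  134.03697521]
```

send_rows(
  series="0 0 0 0 0 -1;0 0 0 0 0 -1;0 0 0 0 0 -1;0 0 0 0 0 -1;0 0 0 0 0 -1",
)

```text
t: 0.72
eef_pos: [197.1, -593.0, 291.9]
tcp_rot: [-3.141, -0.001, 1.199]
ft_force: [0.0, -0.1, -0.4]
opening: 1.0
grip_force: 0.0
```

send_rows(
  series="0 0 0 0 0 -1;0 0 0 0 0 -1;0 0 0 0 0 -1;0 0 0 0 0 0",
)

```text
t: 1.23
eef_pos: [197.1, -593.0, 291.9]
tcp_rot: [-3.142, -0.001, 1.716]
ft_force: [0.3, -0.2, -0.7]
opening: 1.0
grip_force: 0.0
```

```bash
cat >> h.py <<'E'
def to(p,yaw=None):
    s=env.state(); R=Rn.from_euler('xyz',s['tcp_rot']); d=R.inv().apply(np.array(p)-s['eef_pos'])
    print('now',s['t'].__round__(2),s['eef_pos'].round(1),np.degrees(s['tcp_rot']).round(2),'F',s['ft_force'].round(1),'op',round(s['opening'],3),'g',round(s['grip_force'],1))
    print('shift/60',(d/60).round(3), 'dyaw/10', None if yaw is None else round((yaw-np.degrees(s['tcp_rot'][2]))/10,3))
E
python3 -c "
from h import *
to([450.8,-57.5,230],98.65)"
```

```text
now 1.23 [ 197.1 -593.   291.9] [-1.800e+02 -3.000e-02  9.831e+01] F [ 0.3 -0.2 -0.7] op 1.0 g 0.0
shift/60 [8.22  5.475 1.037] dyaw/10 0.034
```

send_rows(
  series="0.685 0.456 0.086 0 0 -0.034;0.685 0.456 0.086 0 0 0;0.685 0.456 0.086 0 0 0;0.685 0.456 0.086 0 0 0;0.685 0.456 0.086 0 0 0",
)

```text
t: 1.85
eef_pos: [301.9, -367.9, 266.3]
tcp_rot: [3.141, 0.0, 1.718]
ft_force: [1.1, -0.2, -0.2]
opening: 1.001
grip_force: 0.0
```

send_rows(
  series="0.685 0.456 0.086 0 0 0;0.685 0.456 0.086 0 0 0;0.685 0.456 0.086 0 0 0;0.685 0.456 0.086 0 0 0;0.685 0.456 0.086 0 0 0",
)

```text
t: 2.48
eef_pos: [406.0, -144.1, 240.6]
tcp_rot: [3.141, 0.0, 1.718]
ft_force: [1.1, -1.7, -0.1]
opening: 1.0
grip_force: 0.0
```

send_rows(
  series="0.685 0.456 0.086 0 0 0;0.685 0.456 0.086 0 0 0;0 0 0 0 0 0;0 0 0 0 0 0",
)

```text
t: 2.98
eef_pos: [447.0, -56.1, 230.3]
tcp_rot: [-3.141, 0.0, 1.721]
ft_force: [-0.7, -0.2, 0.0]
opening: 0.999
grip_force: 0.0
```

```bash
python3 -c "
from h import *
to([450.8,-57.5,160],98.65)
c=snap('wrist','w1.png')
print(c['fovy'],-c['R'].T@c['t'],c['R'])"
```

```text
now 2.98 [447.  -56.1 230.3] [-1.7998e+02  1.0000e-02  9.8620e+01] F [-0.7 -0.2  0. ] op 0.999 g 0.0
shift/60 [-0.032  0.06   1.171] dyaw/10 0.003
59.82377386204052 [437.23827909  11.48754155 323.58376543] [[ 9.88643897e-01  1.50277223e-01 -1.35791472e-05]
 [ 1.45712843e-01 -9.58593642e-01  2.44675288e-01]
 [ 3.67561059e-02 -2.41898709e-01 -9.69605076e-01]]
```

View pics/w1.png

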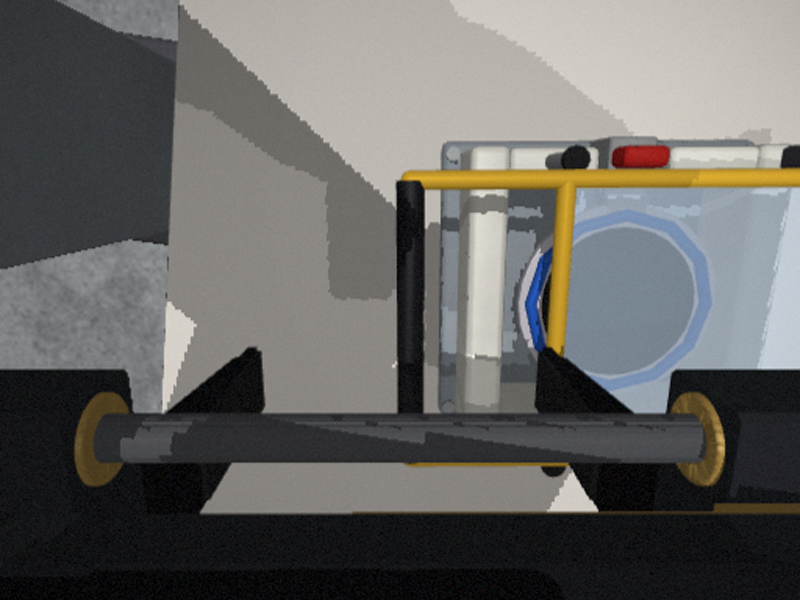

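The bar runs down at column 410 between the fingers, with the yellow crossbar at column 560 just outside the right finger. I'll narrow the fingers before going down.

```bash
python3 -c "
from h import *
c=np.load('pics/w1.npz')
for v in(190,300,380):
  u=(410.5)*.64-.5; w=world(c,u,v*.64); w2=world(c,u,v*.64,104)
  d=w2[:2]-[559.5,-41]; a=np.radians(8.65); print(w,w2,'station x',d@[np.cos(a),np.sin(a)])
to([450.8,-57.5,159],98.65)
"
```

```text
[442.3598965    6.64320891 106.25350728] [442.41300278   6.59297781 104.        ] station x -108.5972970826434
[449.46052604 -38.6276126  106.88574616] [449.62328849 -39.29499117 104.        ] station x -108.37048983390231
[455.17637587 -74.93068436 106.30658702] [455.36680443 -75.84808931 104.        ] station x -108.18982139711312
now 3.02 [446.9 -56.6 230.4] [-1.800e+02  1.000e-02  9.859e+01] F [ 0.6 -0.4 -0.5] op 1.0 g 0.0
shift/60 [-0.025  0.062  1.189] dyaw/10 0.006
```

send_rows(
  series="0 0.06 0 0 0 0;0 0 0 0 0 0;0 0 0 0 0 0;0 0 0 0 0 0",
  fingers=0.45,
)

```text
t: 3.52
eef_pos: [450.6, -55.6, 230.3]
tcp_rot: [3.142, 0.0, 1.723]
ft_force: [0.1, 0.1, 0.5]
opening: 0.635
grip_force: 0.0
```

send_rows(
  series="0 0.01 0 0 0 0;0 0 0.4 0 0 0;0 0 0.4 0 0 0;0 0 0.385 0 0 0;0 0 0 0 0 0",
)

```text
t: 4.15
eef_pos: [450.9, -55.2, 158.2]
tcp_rot: [-3.139, -0.001, 1.723]
ft_force: [-0.7, 1.0, 0.3]
opening: 0.447
grip_force: 0.0
```

send_rows(
  series="0 0 0 0 0 0;0 0 0 0 0 0;0 0 0 0 0 0;0 0 0 0 0 0;0 0 0 0 0 0",
  fingers=0,
)

```text
t: 4.78
eef_pos: [451.6, -55.4, 159.6]
tcp_rot: [3.141, 0.0, 1.723]
ft_force: [1.0, 0.9, 5.7]
opening: 0.114
grip_force: 30.0
```

```bash
python3 -c "
import numpy as np
t=np.linspace(0,1.9,17)
y=190*(1-np.cos(t))/60;z=-190*np.sin(t)/60
for i in range(16):print(f'0 {y[i+1]-y[i]:.3f} {z[i+1]-z[i]:.3f} 0 0 0',end=';' if i%5<4 else '\n')"
```

```text
0 0.022 -0.375 0 0 0;0 0.067 -0.370 0 0 0;0 0.110 -0.359 0 0 0;0 0.152 -0.344 0 0 0;0 0.191 -0.323 0 0 0
0 0.228 -0.298 0 0 0;0 0.262 -0.269 0 0 0;0 0.292 -0.236 0 0 0;0 0.318 -0.200 0 0 0;0 0.340 -0.161 0 0 0
0 0.356 -0.120 0 0 0;0 0.368 -0.077 0 0 0;0 0.374 -0.032 0 0 0;0 0.376 0.012 0 0 0;0 0.372 0.057 0 0 0
0 0.362 0.100 0 0 0;
```

send_rows(
  series="0 0.022 -0.375 0 0 0;0 0.067 -0.37 0 0 0;0 0.11 -0.36 0 0 0;0 0.152 -0.344 0 0 0;0 0.191 -0.323 0 0 0",
)

```text
t: 5.4
eef_pos: [483.3, -50.6, 266.0]
tcp_rot: [-3.141, 0.0, 1.723]
ft_force: [4.7, -3.1, -5.5]
opening: 0.118
grip_force: 30.0
```

```bash
python3 -c "
from h import *
to([451.6,-55.4,159.6])"
```

```text
now 5.4 [483.3 -50.6 266. ] [-1.7994e+02  2.0000e-02  9.8730e+01] F [ 4.7 -3.1 -5.5] op 0.118 g 30.0
shift/60 [ 1.000e-03 -5.330e-01  1.774e+00] dyaw/10 None
```

Rising on the arc with small forces, so I'll continue.

send_rows(
  series="0 0.228 -0.298 0 0 0;0 0.262 -0.27 0 0 0;0 0.292 -0.236 0 0 0;0 0.318 -0.2 0 0 0;0 0.34 -0.161 0 0 0",
)

```text
t: 6.02
eef_pos: [568.6, -37.4, 336.4]
tcp_rot: [-3.14, 0.0, 1.723]
ft_force: [-2.5, -2.3, 1.0]
opening: 0.118
grip_force: 30.0
```

send_rows(
  series="0 0.356 -0.12 0 0 0;0 0.368 -0.077 0 0 0;0 0.374 -0.032 0 0 0;0 0.376 0.012 0 0 0;0 0.372 0.057 0 0 0",
)

```text
t: 6.65
eef_pos: [678.7, -20.5, 345.0]
tcp_rot: [-3.141, 0.0, 1.723]
ft_force: [-1.5, -1.4, 2.1]
opening: 0.121
grip_force: 30.0
```

send_rows(
  series="0 0.362 0.1 0 0 0;0 0 0 0 0 0;0 0 0 0 0 0",
)

```text
t: 7.02
eef_pos: [699.6, -17.3, 338.9]
tcp_rot: [-3.141, 0.0, 1.723]
ft_force: [0.4, 0.3, 1.6]
opening: 0.119
grip_force: 30.0
```

```bash
python3 -c "
from h import *
to([451.6,-55.4,159.6])
c=snap('side','s2.png')"
```

```text
now 7.03 [699.6 -17.3 338.9] [-1.7999e+02  1.0000e-02  9.8720e+01] F [0.4 0.3 1.6] op 0.119 g 30.0
shift/60 [ 1.000e-03 -4.181e+00  2.988e+00] dyaw/10 None
```

View pics/s2.png

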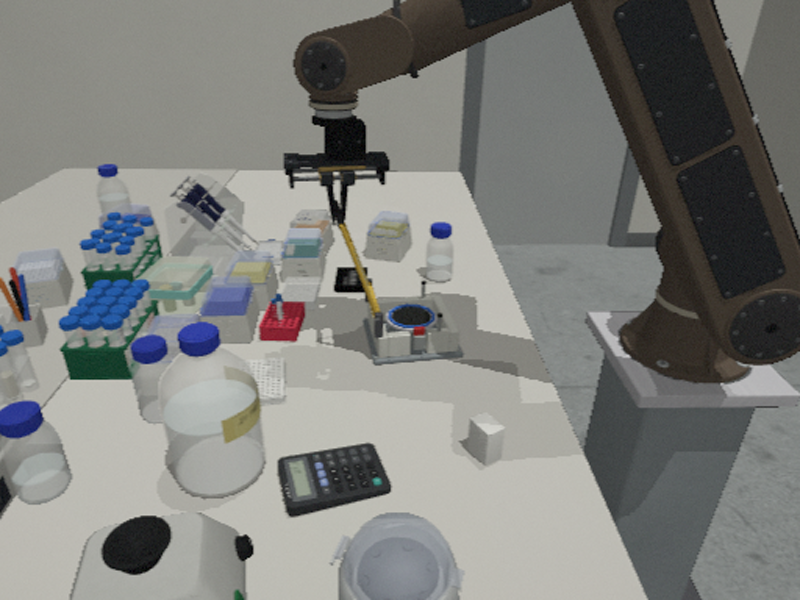

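The guard leans well past upright. I'll release it and retreat upward.

send_rows(
  series="0 0 0 0 0 0;0 0 0 0 0 0;0 0 0 0 0 0;0 0 0 0 0 0;0 0 0 0 0 0",
  fingers=0.6,
)

```text
t: 7.7
eef_pos: [699.7, -17.2, 339.0]
tcp_rot: [-3.141, 0.0, 1.723]
ft_force: [0.1, -0.8, 0.9]
opening: 0.572
grip_force: 0.0
```

send_rows(
  series="0 0 -0.3 0 0 0;0 0 -0.5 0 0 0;0 0 -0.5 0 0 0;0 0 -0.2 0 0 1;0 0 0 0 0 1",
)

```text
t: 8.32
eef_pos: [699.8, -17.2, 430.4]
tcp_rot: [3.139, -0.0, 1.368]
ft_force: [-0.3, 0.1, -0.5]
opening: 0.601
grip_force: 0.0
```

send_rows(
  series="0 0 0 0 0 1;0 0 0 0 0 1;0 0 0 0 0 1;0 0 0 0 0 1;0 0 0 0 0 1",
  fingers=1,
)

```text
t: 8.95
eef_pos: [699.7, -17.2, 429.0]
tcp_rot: [3.142, 0.0, 0.496]
ft_force: [0.7, -0.1, -0.4]
opening: 0.991
grip_force: 0.0
```

send_rows(
  series="0 0 0 0 0 1;0 0 0 0 0 1;0 0 0 0 0 0;0 0 0 0 0 0",
)

```text
t: 9.45
eef_pos: [699.7, -17.2, 429.0]
tcp_rot: [3.142, 0.0, 0.156]
ft_force: [0.8, 0.6, -1.3]
opening: 1.005
grip_force: 0.0
```

```bash
python3 -c "
from h import *
to([476.5,-340,330],8.65)
c=snap('top','t3.png')
# bar location from depth: points z>200 near the station
import itertools
P=[world(c,u,v) for u in range(240,310) for v in range(130,220) if c['z_map'][v,u]>0]
P=np.array(P);m=(P[:,2]>230)&(P[:,2]<300);print(m.sum(),P[m].mean(0),P[m].max(0))
"
```

```text
now 9.45 [699.7 -17.2 429. ] [1.80e+02 1.00e-02 8.94e+00] F [ 0.8  0.6 -1.3] op 1.005 g 0.0
shift/60 [-4.511  4.736  1.65 ] dyaw/10 -0.029<string>:8: RuntimeWarning: Mean of empty slice.
  ret = um.true_divide(
Traceback (most recent call last):
ValueError: zero-size array to reduction operation maximum which has no identity
```

send_rows(
  series="-0.5 0.526 0.18 0 0 0.029;-0.5 0.526 0.18 0 0 0;-0.5 0.526 0.18 0 0 0;-0.5 0.526 0.18 0 0 0;-0.5 0.526 0.18 0 0 0",
)

```text
t: 10.12
eef_pos: [573.8, -196.4, 374.9]
tcp_rot: [3.141, -0.0, 0.15]
ft_force: [0.8, -0.7, -0.9]
opening: 0.995
grip_force: 0.0
```

send_rows(
  series="-0.5 0.526 0.18 0 0 0;-0.5 0.526 0.18 0 0 0;-0.5 0.526 0.18 0 0 0;-0.5 0.526 0.18 0 0 0;0 0 0 0 0 0",
)

```text
t: 10.75
eef_pos: [473.0, -339.7, 331.2]
tcp_rot: [-3.141, 0.001, 0.146]
ft_force: [0.6, 0.7, 0.0]
opening: 1.0
grip_force: 0.0
```

```bash
python3 -c "
from h import *
to([476.5,-340,330],8.65)
c=snap('wrist','w4.png')
C=c['color'].astype(int);m=((C[:,:,2]-C[:,:,0]>50)&(c['z_map']<400)).astype(np.uint8)
n,l,st,ce=cv2.connectedComponentsWithStats(m);print(st,ce)
c=snap('side','s4.png')
C=c['color'].astype(int);Y=(C[:,:,0]>150)&(C[:,:,2]<70);vv,uu=np.nonzero(Y)
P=np.array([world(c,u,v) for u,v in zip(uu,vv) if 180<u<300 and 120<v<230]);k=P[P[:,2].argsort()][::25];print(k.round(0))
"
```

```text
now 10.75 [ 473.  -339.7  331.2] [-1.7996e+02  5.0000e-02  8.3600e+00] F [0.6 0.7 0. ] op 1.0 g 0.0
shift/60 [0.057 0.013 0.019] dyaw/10 0.029
[[     0      0    512    384 192869]
 [   366      8     51     87    189]
 [   422     12     90     51    257]
 [     0     15     21     80    524]
 [   447     22      1      1      1]
 [   449     23      3      2      3]
 [   503     52      6      4      6]
 [   510     56      1      1      1]
 [   398     59     13     25     30]
 [   418    121      1      1      1]
 [   420    122      2      1      2]
 [   423    123      1      1      1]
 [   425    124     39     19     53]
 [   225    157     58     60   2671]] [[255.69112714 192.32616958]
 [386.98412698  50.3968254 ]
 [463.87548638  33.6536965 ]
 [ 11.68320611  56.55534351]
 [447.          22.        ]
 [450.          23.66666667]
 [505.5         53.5       ]
 [510.          56.        ]
 [403.13333333  72.        ]
 [418.         121.        ]
 [420.5        122.        ]
 [423.         123.        ]
 [446.45283019 134.90566038]
 [253.53650318 186.67128416]]
[[ 828. -106.    1.]
 [ 813. -135.   31.]
 [ 808.  -54.   34.]
 [ 810. -113.   36.]
 [ 643.  -90.  103.]
 [ 670.   52.  210.]
 [ 685.   51.  248.]]
```

View pics/w4.png

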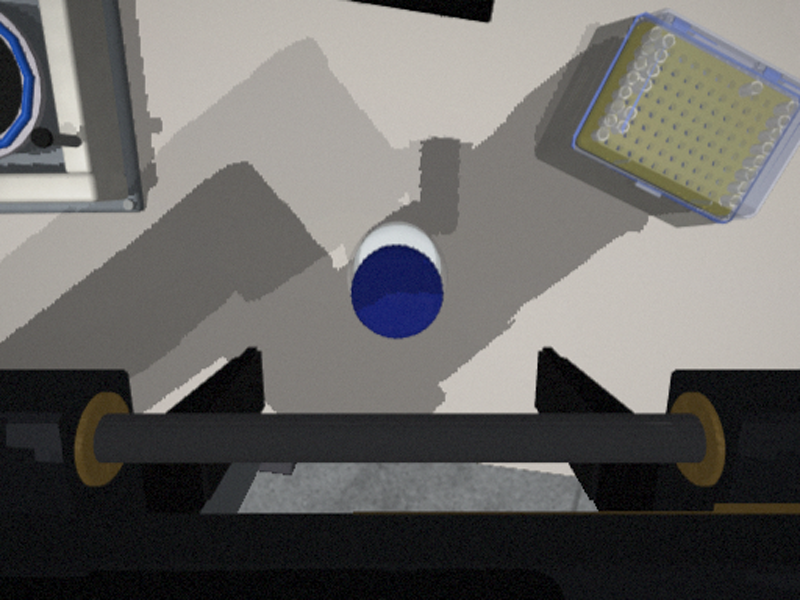

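The cap is at view (397,291), centred between the fingers, and the guard is still open. Next I'll refine the cap position with the wrist camera.

```bash
python3 -c "
from h import *
c=np.load('pics/w4.npz')
p=world(c,253.5,186.7,139);print(p,world(c,253.5,186.7))
to([p[0],p[1],192],8.65)
"
```

```text
[ 478.64692664 -337.26483887  139.        ] [ 478.72590311 -337.25519195  139.36161224]
now 10.85 [ 474.5 -338.   332. ] [ 1.80e+02 -1.00e-02  8.45e+00] F [ 0.3  0.7 -0.2] op 0.997 g 0.0
shift/60 [ 6.900e-02 -2.000e-03  2.334e+00] dyaw/10 0.02
```

send_rows(
  series="0.055 0 0 0 0 -0.02;0 0 0.6 0 0 0;0 0 0.6 0 0 0;0 0 0.6 0 0 0;0 0 0.3 0 0 0",
)

```text
t: 11.48
eef_pos: [478.4, -336.2, 204.3]
tcp_rot: [-3.14, 0.001, 0.153]
ft_force: [-0.2, 0.2, 0.5]
opening: 0.999
grip_force: 0.0
```

send_rows(
  series="0 0 0.22 0 0 0;0 0 0 0 0 0;0 0 0 0 0 0",
)

```text
t: 11.85
eef_pos: [478.2, -337.4, 193.5]
tcp_rot: [3.141, -0.001, 0.151]
ft_force: [0.1, 0.4, 0.3]
opening: 1.001
grip_force: 0.0
```

```bash
python3 -c "
from h import *
to([478,-338,192],8.65)
"
```

```text
now 11.85 [ 478.2 -337.4  193.5] [ 1.7994e+02 -5.0000e-02  8.6600e+00] F [0.1 0.4 0.3] op 1.001 g 0.0
shift/60 [-0.005  0.009  0.024] dyaw/10 -0.001
```

send_rows(
  series="0 0 0.02 0 0 0;0 0 0 0 0 0;0 0 0 0 0 0;0 0 0 0 0 0;0 0 0 0 0 0",
  fingers=0,
)

```text
t: 12.48
eef_pos: [477.8, -337.4, 191.5]
tcp_rot: [3.141, -0.0, 0.151]
ft_force: [0.2, 0.8, 0.8]
opening: 0.553
grip_force: 30.0
```

send_rows(
  series="0 0 0 0 0 0;0 0 0 0 0 0",
)

```text
t: 12.72
eef_pos: [477.8, -337.4, 191.5]
tcp_rot: [3.142, -0.0, 0.151]
ft_force: [-0.3, 0.6, 1.0]
opening: 0.55
grip_force: 30.0
```

```bash
python3 -c "
from h import *
to([478,-338,192],8.65)
"
```

```text
now 12.72 [ 477.8 -337.4  191.5] [180.    -0.     8.63] F [-0.3  0.6  1. ] op 0.55 g 30.0
shift/60 [ 0.002  0.01  -0.009] dyaw/10 0.002
```

send_rows(
  series="0 0 -0.3 0 0 0;0 0 -0.6 0 0 0;0 0 -0.6 0 0 0;0 0 -0.6 0 0 0;0 0 -0.4 0 0 0",
)

```text
t: 13.35
eef_pos: [477.7, -337.3, 342.8]
tcp_rot: [3.141, -0.0, 0.151]
ft_force: [0.8, -0.6, -2.8]
opening: 0.552
grip_force: 30.0
```

send_rows(
  series="0.15 -0.3 0 0 0 0;0.26 -0.58 0 0 0 0;0.26 -0.58 0 0 0 0;0.26 -0.58 0 0 0 0;0.26 -0.58 0 0 0 0",
)

```text
t: 13.98
eef_pos: [524.6, -168.9, 339.9]
tcp_rot: [-3.14, 0.002, 0.151]
ft_force: [0.4, 0.2, -2.2]
opening: 0.551
grip_force: 30.0
```

send_rows(
  series="0.26 -0.58 0 0 0 0;0.26 -0.58 0 0 0 0;0.26 -0.58 0 0 0 0;0.12 -0.33 0 0 0 0;0 0 0 0 0 0",
)

```text
t: 14.6
eef_pos: [559.1, -38.3, 340.0]
tcp_rot: [-3.141, 0.002, 0.153]
ft_force: [0.2, -1.0, -3.3]
opening: 0.552
grip_force: 30.0
```

```bash
python3 -c "
from h import *
to([559.8,-40.7,253],8.65)
c=snap('side','s5.png')
im=c['color'][60:260,180:380,::-1];cv2.imwrite('pics/s5c.png',cv2.resize(im,None,fx=3,fy=3,interpolation=cv2.INTER_CUBIC))
"
```

```text
now 14.6 [559.1 -38.3 340. ] [-1.7995e+02  1.2000e-01  8.7800e+00] F [ 0.2 -1.  -3.3] op 0.552 g 30.0
shift/60 [0.008 0.043 1.45 ] dyaw/10 -0.013
```

View pics/s5c.png

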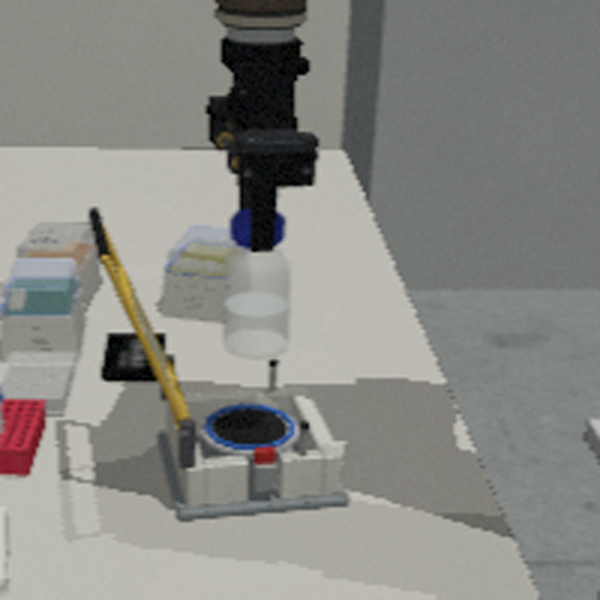

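The bottle hangs upright at (257,300), above the platform ellipse centred at about (252,426), and the guard is open. I'll check the platform centre from this view.

```bash
python3 -c "
from h import *
c=np.load('pics/s5.npz')
f=lambda u:(u+.5)/3-.5
print(world(c,180+f(252),60+f(426),58), 'rim ends',world(c,180+f(203),60+f(426),58),world(c,180+f(299),60+f(426),58))
# bottle axis x: body edges at crop v=320
for u in(224,292,230,286):
  v=320 if u in(224,292) else 228
  ff=192/np.tan(np.radians(float(c['fovy']))/2); print(u,180+f(u))
  o=-c['R'].T@c['t']; d=c['R'].T@np.array([(180+f(u)-c['cx'])/ff,(60+f(v)-c['cy'])/ff,1]); s=(-40-o[1])/d[1]; print(o+d*s)
"
```

```text
[558.35765926 -32.92097194  58.        ] rim ends [610.21185771 -33.04021756  58.        ] [508.47751638 -32.80626592  58.        ]
224 254.33333333333331
[589.21325126 -40.         177.05158802]
292 277.0
[520.24982594 -40.         177.21849521]
230 256.3333333333333
[584.50586194 -40.         274.27469662]
286 275.0
[530.08030497 -40.         274.5660429 ]
```

send_rows(
  series="0.02 0.026 0 0 0 0;0 0 0.5 0 0 0;0 0 0.5 0 0 0;0 0 0.35 0 0 0;0 0 0.1 0 0 0",
)

```text
t: 15.28
eef_pos: [560.5, -42.5, 253.2]
tcp_rot: [-3.141, 0.002, 0.149]
ft_force: [-0.6, -0.6, -2.4]
opening: 0.55
grip_force: 30.0
```

send_rows(
  series="0 0 0 0 0 0;0 0 0 0 0 0",
)

```text
t: 15.52
eef_pos: [561.2, -42.0, 255.3]
tcp_rot: [3.141, -0.001, 0.15]
ft_force: [-0.4, 0.4, -2.1]
opening: 0.551
grip_force: 30.0
```

```bash
python3 -c "
from h import *
to([560.5,-39.7,246.5],8.65)
"
```

```text
now 15.53 [561.2 -42.  255.3] [ 1.7997e+02 -7.0000e-02  8.6100e+00] F [-0.4  0.4 -2.1] op 0.551 g 30.0
shift/60 [-0.006 -0.04   0.147] dyaw/10 0.004
```

Next I'll lower it gently onto the platform.

send_rows(
  series="0 -0.035 0.05 0 0 0;0 0 0.04 0 0 0;0 0 0.04 0 0 0;0 0 0 0 0 0;0 0 0 0 0 0",
)

```text
t: 16.15
eef_pos: [560.6, -39.7, 246.6]
tcp_rot: [3.142, 0.0, 0.151]
ft_force: [0.6, -1.1, -2.7]
opening: 0.553
grip_force: 30.0
```

```bash
python3 -c "
from h import *
to([560.5,-39.7,246.5],8.65)
"
```

```text
now 16.15 [560.6 -39.7 246.6] [1.80e+02 1.00e-02 8.63e+00] F [ 0.6 -1.1 -2.7] op 0.553 g 30.0
shift/60 [-0.002 -0.     0.001] dyaw/10 0.002
```

Contact is near but the force hasn't changed. I'll go down about 1.2 mm at a time.

send_rows(
  series="0 0 0.02 0 0 0;0 0 0 0 0 0;0 0 0 0 0 0",
)

```text
t: 16.52
eef_pos: [560.7, -39.7, 245.8]
tcp_rot: [3.141, -0.001, 0.151]
ft_force: [-0.7, 1.7, 5.0]
opening: 0.551
grip_force: 30.0
```

send_rows(
  series="0 0 0.02 0 0 0;0 0 0 0 0 0;0 0 0 0 0 0",
)

```text
t: 16.9
eef_pos: [560.8, -39.7, 244.5]
tcp_rot: [3.141, -0.001, 0.151]
ft_force: [-1.4, 0.9, 5.0]
opening: 0.551
grip_force: 30.0
```

The force rose by about 7.7 N, so the bottle is seated. Now I'll press.

send_rows(
  series="0 0 0.08 0 0 0;0 0 0.08 0 0 0;0 0 0.08 0 0 0;0 0 0.08 0 0 0;0 0 0 0 0 0",
)

```text
t: 17.52
eef_pos: [560.9, -39.7, 225.6]
tcp_rot: [3.141, -0.001, 0.151]
ft_force: [-2.2, 0.5, 11.4]
opening: 0.547
grip_force: 30.0
```

send_rows(
  series="0 0 0.03 0 0 0;0 0 0.01 0 0 0;0 0 0 0 0 0;0 0 0 0 0 0",
)

```text
t: 18.02
eef_pos: [560.9, -39.6, 223.5]
tcp_rot: [3.141, -0.001, 0.151]
ft_force: [-2.0, 0.2, 11.3]
opening: 0.558
grip_force: 30.0
```

send_rows(
  series="0 0 -0.03 0 0 0;0 0 -0.03 0 0 0;0 0 0 0 0 0;0 0 0 0 0 0",
)

```text
t: 18.52
eef_pos: [560.9, -39.7, 227.1]
tcp_rot: [3.141, -0.001, 0.151]
ft_force: [-1.4, 0.1, 10.4]
opening: 0.551
grip_force: 30.0
```

```bash
python3 -c "
from h import *
to([560.5,-39.7,246.5],8.65)
c=snap('side','s6.png')
im=c['color'][100:260,180:380,::-1];cv2.imwrite('pics/s6c.png',cv2.resize(im,None,fx=3.75,fy=3.75,interpolation=cv2.INTER_CUBIC))
"
```

```text
now 18.52 [560.9 -39.7 227.1] [ 1.7997e+02 -7.0000e-02  8.6300e+00] F [-1.4  0.1 10.4] op 0.551 g 30.0
shift/60 [-0.006 -0.    -0.324] dyaw/10 0.002
```

View pics/s6c.png

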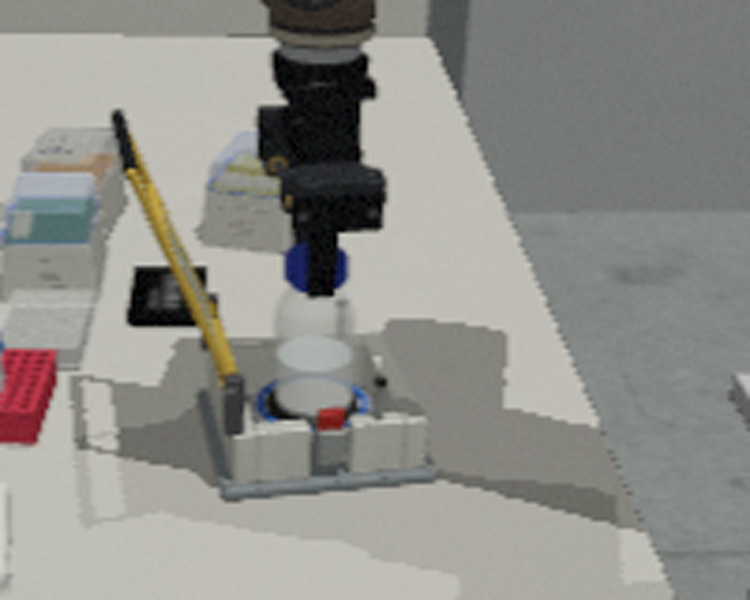

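The force is still spring-like (10.4 N), so it hasn't latched yet. I'll press deeper to the stop.

send_rows(
  series="0 0 0.06 0 0 0;0 0 0.03 0 0 0;0 0 0 0 0 0;0 0 0 0 0 0",
)

```text
t: 19.08
eef_pos: [561.0, -39.6, 222.4]
tcp_rot: [3.141, -0.002, 0.151]
ft_force: [-3.6, 2.0, 18.8]
opening: 0.554
grip_force: 30.0
```

send_rows(
  series="0 0 0.03 0 0 0;0 0 0 0 0 0;0 0 0 0 0 0",
)

```text
t: 19.45
eef_pos: [561.5, -39.7, 222.1]
tcp_rot: [3.14, -0.005, 0.151]
ft_force: [-5.6, 2.0, 30.3]
opening: 0.552
grip_force: 30.0
```

send_rows(
  series="0 0 0.03 0 0 0;0 0 0 0 0 0;0 0 0 0 0 0",
)

```text
t: 19.82
eef_pos: [562.1, -39.7, 221.1]
tcp_rot: [3.139, -0.007, 0.151]
ft_force: [-4.1, 3.1, 37.7]
opening: 0.55
grip_force: 30.0
```

It's at the stop. Now I'll ease up and see whether the catch holds.

send_rows(
  series="0 0 -0.04 0 0 0;0 0 -0.04 0 0 0;0 0 0 0 0 0;0 0 0 0 0 0",
)

```text
t: 20.32
eef_pos: [561.5, -39.8, 223.2]
tcp_rot: [3.14, -0.003, 0.151]
ft_force: [0.7, 1.7, 12.1]
opening: 0.554
grip_force: 30.0
```

send_rows(
  series="0 0 -0.04 0 0 0;0 0 0 0 0 0;0 0 0 0 0 0",
)

```text
t: 20.7
eef_pos: [561.5, -39.8, 225.6]
tcp_rot: [3.14, -0.003, 0.151]
ft_force: [0.5, 0.4, 10.6]
opening: 0.553
grip_force: 30.0
```

send_rows(
  series="0 0 -0.03 0 0 0;0 0 0 0 0 0;0 0 0 0 0 0",
)

```text
t: 21.08
eef_pos: [561.4, -39.8, 227.2]
tcp_rot: [3.14, -0.003, 0.151]
ft_force: [1.1, 0.8, 9.8]
opening: 0.555
grip_force: 30.0
```

The stop was at TCP z of about 223, so the catch height is about 229. I'll continue up a little.

send_rows(
  series="0 0 -0.02 0 0 0;0 0 0 0 0 0;0 0 0 0 0 0",
)

```text
t: 21.45
eef_pos: [560.8, -39.8, 227.5]
tcp_rot: [3.141, -0.001, 0.151]
ft_force: [1.1, -0.4, 4.0]
opening: 0.55
grip_force: 30.0
```

send_rows(
  series="0 0 -0.02 0 0 0;0 0 0 0 0 0;0 0 0 0 0 0",
)

```text
t: 21.82
eef_pos: [560.3, -39.6, 228.2]
tcp_rot: [-3.141, 0.001, 0.151]
ft_force: [-0.0, 0.2, -2.4]
opening: 0.549
grip_force: 30.0
```

The force fell to the bottle's weight within about 1 mm, so the catch is holding. I'll release and retreat upward.

send_rows(
  series="0 0 0.01 0 0 0;0 0 0 0 0 0",
)

```text
t: 22.08
eef_pos: [560.6, -39.6, 228.0]
tcp_rot: [-3.141, 0.0, 0.151]
ft_force: [-1.4, 0.8, -0.5]
opening: 0.55
grip_force: 30.0
```

send_rows(
  series="0 0 0 0 0 0;0 0 0 0 0 0;0 0 0 0 0 0;0 0 0 0 0 0;0 0 0 0 0 0",
  fingers=1,
)

```text
t: 22.7
eef_pos: [560.7, -39.7, 228.0]
tcp_rot: [3.141, -0.0, 0.151]
ft_force: [0.2, -0.2, -0.9]
opening: 0.982
grip_force: 0.0
```

send_rows(
  series="0 0 -0.2 0 0 0;0 0 -0.4 0 0 0;0 0 -0.6 0 0 0;0 0 -0.6 0 0 0;0 0 -0.6 0 0 0",
)

```text
t: 23.32
eef_pos: [560.4, -39.6, 374.2]
tcp_rot: [3.141, -0.001, 0.151]
ft_force: [0.6, -0.4, 0.4]
opening: 1.003
grip_force: 0.0
```

send_rows(
  series="-0.5 0.5 0 0 0 0;-0.6 0.6 0 0 0 0;-0.6 0.6 0 0 0 0;-0.2 0.6 0 0 0 0;0 0.4 0 0 0 0",
)

```text
t: 23.95
eef_pos: [471.8, -218.4, 373.1]
tcp_rot: [3.141, -0.001, 0.149]
ft_force: [0.6, 0.4, 0.2]
opening: 1.0
grip_force: 0.0
```

```bash
python3 -c "
from h import *
to([560.5,-39.7,246.5],8.65)
c=snap('top','t7.png')
C=c['color'].astype(int);m=((C[:,:,2]>110)&(C[:,:,0]<70)).astype(np.uint8);m[:150]=0;m[240:]=0;m[:,:230]=0;m[:,310:]=0
n,l,st,ce=cv2.connectedComponentsWithStats(m);
for i in range(1,n): print(st[i],ce[i],world(c,*ce[i]),world(c,*ce[i],z=176))
a=cv2.resize(c['color'][140:240,220:320,::-1],(400,400),interpolation=cv2.INTER_CUBIC)
c=snap('side','s7.png')
b=cv2.resize(c['color'][120:240,200:320,::-1],(400,400),interpolation=cv2.INTER_CUBIC)
cv2.imwrite('pics/f.png',np.hstack([a,b]))
"
```

```text
now 23.95 [ 471.8 -218.4  373.1] [ 1.7995e+02 -6.0000e-02  8.5400e+00] F [0.6 0.4 0.2] op 1.0 g 0.0
shift/60 [ 1.902 -2.728  2.109] dyaw/10 0.011
[260 179  17  15 189] [268.8042328  185.76190476] [556.04379009 -40.32011823 174.6725701 ] [555.80711833 -40.29496768 176.        ]
[258 184   1   1   1] [258. 184.] [587.81324476  -4.32140892  37.52854497] [562.54065211  -4.7785317  176.        ]
[257 186   1   1   1] [257. 186.] [580.45342694  -0.58141498  38.39755574] [555.91089779  -1.33268748 176.        ]
[255 189   2   5   5] [255.4 191. ] [562.6642712    5.54696593  36.94221581] [539.308379     4.29732932 176.        ]
[257 197   1   1   1] [257. 197.] [5.39474055e+02 2.38597677e-01 4.54518861e+01] [519.19245549  -0.53906066 176.        ]
[277 198   2   2   2] [277.5 198.5] [533.28740791 -72.71120508  39.48456511] [512.6391494 -67.7747357 176.       ]
[261 201   1   1   1] [261. 201.] [526.37117194 -13.67369537  34.57248017] [505.60327374 -13.37867118 176.        ]
[275 201   2   1   2] [275.5 201. ] [524.95601016 -65.43784252  35.99361492] [504.49407702 -60.97177215 176.        ]
[266 203   4   2   5] [267.6 203.4] [515.87944462 -36.89472438  43.65104152] [497.14585117 -34.83942819 176.        ]
[271 203   1   1   1] [271. 203.] [518.90838975 -49.30514181  30.45736929] [498.2102324  -46.02515363 176.        ]
[273 202   1   1   1] [273. 202.] [520.84459256 -56.281688    40.94180813] [501.37013115 -52.67535687 176.        ]
```

View pics/f.png

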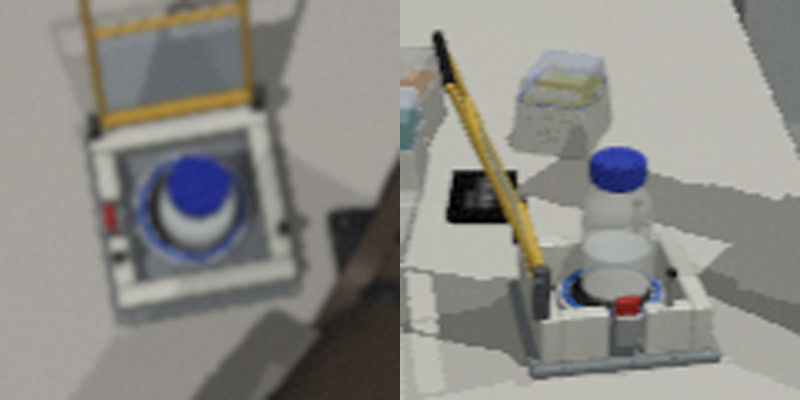

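The bottle stands about 4 mm off the platform centre. Its cap top is at about 175 mm, against 176 expected when caught. The guard is open and the robot is clear of everything.

send_rows(
  series="0 0 0 0 0 0;0 0 0 0 0 0;0 0 0 0 0 0;0 0 0 0 0 0",
)

```text
t: 24.55
eef_pos: [472.3, -216.5, 372.1]
tcp_rot: [3.141, -0.0, 0.151]
ft_force: [0.6, -0.6, 0.8]
opening: 1.0
grip_force: 0.0
```

```bash
python3 -c "
from cell import env
print(env.job_done())"
```

```text
the job is handed in; nothing more can be done
None
```

I handed the job in at about 24.6 s, and no verdict came back: in the last pictures the guard leaned open on its own, the bottle stood upright about 4 mm off the platform's centre with its cap at the caught-low height, and the arm kept clear of the carton and black box.

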